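# Set the spice carousel to its next compartment and bring the cup under the spout

## Task

Get the white spice carousel ready to dispense from its next compartment: pull up its black spring knob, turn the drum one hole clockwise as seen from above, and let the pin snap fully down into that hole. Stand the aluminium measuring cup upright in the round seat of the carrier and push the carrier along its rail until it clicks into its stop with the cup under the spout. Leave the mortar, the bowl and the wooden box where they are.

Things in the scene. Friction and masses are not known exactly. Their poses are not given: they have to be found in the camera images.
- dispenser: white plastic stand of the spice dispenser, fixed. Origin: on the counter under the drum's upright turning axis; z up. Its pedestal carries a fixed round plate, radius 122 mm, top at z 112 mm, with six holes on a circle of 108 mm radius, at 0, 60, 120, 180, 240 and 300 degrees from the stand's x axis, counter-clockwise from above. The spout is on its -y side
- carousel (a joint): turn of the white drum (radius 100 mm, top at z 185 mm) on the stand's z axis, rad: 0 at start, growing CLOCKWISE from above; next hole at 1.047. The plunger on its rim, 108 mm from the axis, is at the stand's angle 240 degrees at 0, so 180 at 1.047. Locked while the pin is in a hole (play 0.01 rad); freed, it turns with 0.12 N m of friction
- plunger (a joint): lift of the spring plunger in m: 0 with the pin fully down in a hole, 0.009 with it resting on the plate between holes, clear of the plate from 0.0095, upper stop 0.014. The spring pushes down with 4 to 6 N. Let go over a hole, within 3 mm of its centre, or turned over one while resting on the plate, it snaps in
- knob (a point): centre of the plunger's black round knob, 26 mm across, 28 mm tall, on an upright rod at the drum's rim; moves with plunger and drum. Pin down: knob spans z 208 to 236 mm, this point z 223 mm. Below it the drum's top is at z 185 mm (rod guide 189 mm, 20 mm across)
- carrier (a joint): place of the cup carrier on its rail in m, growing along the stand's +x axis: 0 at the loading end (it starts within 0.03 of it), 0.150 in the stop under the spout, between two ribs that its springy foot snaps over (crests at 0.1434 and 0.1566; 6 N to pass one, then it draws itself to 0.150 within 2 mm), 0.175 at the far end. Slides with 0.6 N. The rail lies along x at the stand's y -152 mm
- seat (a point): centre of the carrier's round cup seat, on its floor (z 24 mm). The carrier is a white plate 80 mm along the rail by 72 mm, with a round rim of 62 mm inner diameter, 3.5 mm thick, standing 6 mm above the seat floor
- handle (a point): middle (z 50 mm) of the carrier's upright white grip tab, 16 mm thick along the rail, 26 mm wide across it, top at z 68 mm; 74 mm from the seat's centre on the side away from the drum (the stand's -y). A flat tongue at z 13 to 21 mm joins it to the plate
- spout (a point): centre of the spout's mouth, facing down at z 86 mm, 152 mm from the drum's axis on the stand's -y side. The white hood over it is 44 mm wide along x, reaches out to y -168 mm and up to z 116 mm, with a small grey button on top (to z 136 mm, not used). A cup in the seat reaches z 76 mm and passes under the spout
- cup: open aluminium measuring cup, straight-sided, outer diameter 52 mm (54 mm at the rolled rim, the topmost 3 mm), 52 mm tall, wall 2.5 mm, about 70 g, without a handle. Origin: centre of its underside, z up
- mortar: bystander: steel mortar, 91 mm across, 78 mm tall, with a steel pestle leaning in it up to 125 mm high on its x side. Origin: centre of its underside
- bowl: bystander: small blue glass pinch bowl, 80 mm across, 34 mm tall. Origin: centre of its underside
- olive_box: bystander: lidded olivewood box, 91 x 131 mm, 64 mm tall (80 mm with the lid's knob). Origin: centre of its underside
Not all that is in view belongs to the job. What is meant by the cup is not green, orange or yellow, and is the smaller of those in its own colour.

How it is judged:
By the outcome, as a careful person would: the job done as asked, in the order asked, and still so for the second after the job is handed in, with the robot touching nothing.
It also fails if it takes over 61 s, if anything falls off the work surface, if the arm or the gripper's body presses on something with over 40 N, if the wrist force passes 120 N, or if a joint passes its speed limit or range.

## Robot

A 6-joint arm with a two-finger parallel gripper is mounted at the origin on the work surface. World frame = base frame: x ahead of the robot, y to its left, z up, the work surface at z = 0. Lengths are in m, angles in degrees, forces in N, time in s.
With the tool pointing down it reaches from about 0.3 to 0.85 m from the base axis. Payload 4.2 kg.
Tool frame: the origin (TCP) lies midway between the tips of the shut fingers; the grasp point (between the pads) lies 19 mm behind it; z points along the fingers, y is the direction in which the jaws open and shut (so a half turn about z gives the same grasp; the last joint's range is limited). The gripper opens to 91 mm and grips with 3 to 60 N. Pads are 32 mm wide; open, the fingers measure 118 mm over their backs; the gripper's body (76 mm by 178 mm) begins 60 mm behind the grasp point.
Start: joints at [67.437, 18.312, 89.639, -0, 72.044, -1.146], TCP at [0.21, 0.535, 0.214] pointing down, gripper open.
Joint ranges: [-177.97, 177.97], [-48.28, 115.42], [12.27, 149.76], [-77.06, 257.06], [2.81, 150.46], [-146.56, 146.56]. Speed limits (degrees/s): [147.25, 147.25, 180, 180, 180, 180].

## Interface

Orientations are given as [roll, pitch, yaw] about the fixed x, y, z axes, in that order (R = Rz(yaw) Ry(pitch) Rx(roll)).
In Python, from cell import r gives the robot as it stands.
- The arm moves only by the tool servo_tool, never from a script. Its argument "series" is text: rows parted by semicolons, each of 7 numbers parted by spaces: the shift along the world's x, y, z in m, then the turn, a rotation vector about the world's x, y, z in degrees, then the closure, from -1 (fully open) to 1 (shut). In form: x y z ax ay az grip; .... A call has exactly 5 rows; each row is the pose to reach, as a shift and turn from the pose commanded when the call began; what a row does not reach only later rows make up. A row lasts 1/8 s, in which the tool goes at most 62.5 mm and 10.7 degrees, less where a joint would pass 70% of its speed; a pose out of reach is approached as far as the arm can. A call with a gripper value outside its range is refused whole. The fingers move at their own pace and stop on an object; the grip force is fixed at half the most. Time passes only in rows, so rows that repeat a pose let the fingers close, or fill a call up. It gives the time, the measured TCP pose, the force and the opening at its end, in the units of the state.
- r.get_state(): the state, without advancing time (a new reading comes with each control period).
- r.camera(name): name is "side" or "top"; returns the picture (384x512x3 uint8, red, green, blue); there is no depth.
- r.get_calibration(name): a dict with "K" (3x3 intrinsics, pixels), "view" (4x4, takes a point from world to camera coordinates). Camera axes: x right, y down, z forward; pixel columns grow to the right and rows downward; lengths in m; the calibration is good to about 2 mm. A picture is of the moment at which its call begins. get_calibration takes no time and is no camera call.
- r.sign_off(): hands the job in, once; it reports no verdict.
The state is a dict: "time_s": time; "q": joint angles; "qvel": joint speeds; "effort": joint torques, N m; "ee_pos": TCP position; "orientation": TCP orientation; "force": force on the tool from outside, world axes, zero at the start; "moment": the same for the moment, N m; "opening": opening from 0.0 (shut) to 1.0 (fully open).
Only numpy, scipy, OpenCV 4.12 (cv2) and the standard library are available. Lean on these libraries where they do the work, as an engineer would, in place of code of your own. Each camera call takes 0.05 s, during which the arm holds its last target. There are 200 camera calls.

## Working session

There is one attempt and no reset: what is moved stays moved. The work goes in short steps, Python scripts to look and compute and a tool call to move; the robot and the scene stay as the last step left them, time stands still between calls to the robot, and variables do not carry over. Pictures are saved under pics/ and viewed, about 8 in all and at most 12, crops included, and the job is handed in when it is done.

Besides the shell and the picture viewer there is one more tool, called in YAML: its name, and indented under it one key for each argument. servo_tool: Moves the arm, as the interface text tells. Its arguments: {"type":"object","properties":{"series":{"type":"string"}},"required":["series"]}

```bash
mkdir -p pics; ls; python3 - <<'E'
from cell import r
import cv2
for n in("side","top"):
    im=r.camera(n); cv2.imwrite(f"pics/{n}0.png",im[:,:,::-1]); c=r.get_calibration(n); print(n,c["K"],c["view"])
s=r.get_state(); print(s)
E
```

```text
pics
side [[498.29822736   0.         258.54666191]
 [  0.         498.29822736 193.64125752]
 [  0.           0.           1.        ]] [[ 0.99666466 -0.08058844  0.01284774 -0.5354463 ]
 [-0.054267   -0.77208539 -0.63319763  0.09346423]
 [ 0.06094797  0.63038849 -0.77388351  1.42413267]
 [ 0.          0.          0.          1.        ]]
top [[409.76150642   0.         259.18966718]
 [  0.         409.76150642 196.0821199 ]
 [  0.           0.           1.        ]] [[ 0.00839687 -0.99974083 -0.02116039  0.00398791]
 [-0.99346974 -0.00593252 -0.11394155  0.54737989]
 [ 0.11378649  0.02197896 -0.99326208  1.25393671]
 [ 0.          0.          0.          1.        ]]
{'time_s': 0.1, 'q': array([ 6.74383882e+01,  1.83474070e+01,  8.96978190e+01, -4.80641838e-04,
        7.20445885e+01, -1.14665812e+00]), 'qvel': array([ 0.03868479,  0.05155224, -0.23923498,  0.00993553,  0.06251483,
        0.08261566]), 'effort': array([-1.68372558e-04, -4.13334739e+01, -2.32509828e+01,  7.27690221e-02,
        4.21291986e-02, -7.11916687e-05]), 'ee_pos': array([0.20978259, 0.53488975, 0.21322091]), 'orientation': array([-1.79910194e+02, -1.34042554e-03,  1.58585194e+02]), 'force': array([-0.56424112,  0.28238644,  0.88745182]), 'moment': array([-0.02891444, -0.03867649, -0.01659272]), 'opening': 0.9995967365547566}
```

View pics/side0.png

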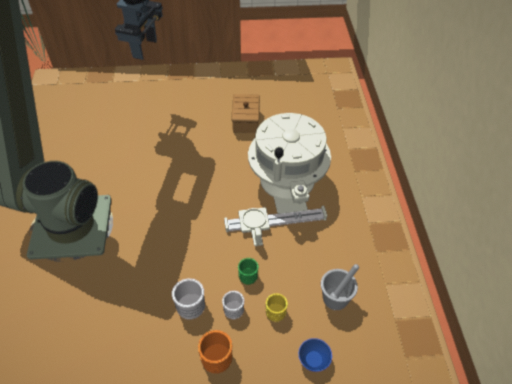

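View pics/top0.png

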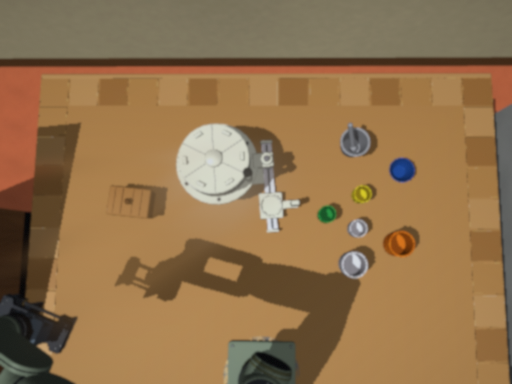

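Side: drum (291,138), knob (279,153), carrier seat (255,220), small grey cup (233,304). Top: knob (249,174), spout button (267,160), seat (271,205), handle (293,204), small cup (358,228). I'll view enlarged crops next.

```bash
python3 - <<'E'
import cv2,numpy as np
t=cv2.imread("pics/top0.png")[115:275,165:385]; s=cv2.imread("pics/side0.png")[110:330,165:345]
cv2.imwrite("pics/c1.png",cv2.resize(t,None,fx=3.6,fy=3.6,interpolation=cv2.INTER_CUBIC))
cv2.imwrite("pics/c2.png",cv2.resize(s,None,fx=2.7,fy=2.7,interpolation=cv2.INTER_CUBIC))
E
```

```text
(no output)
```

View pics/c1.png

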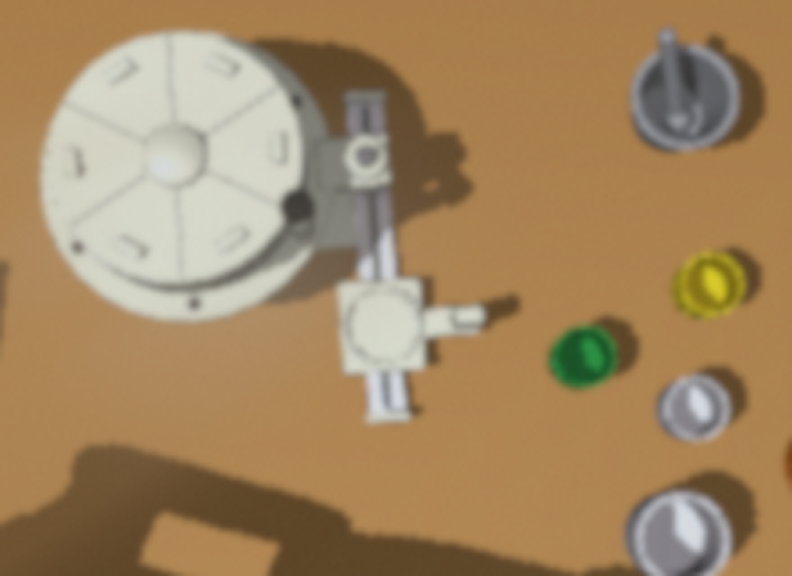

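View pics/c2.png

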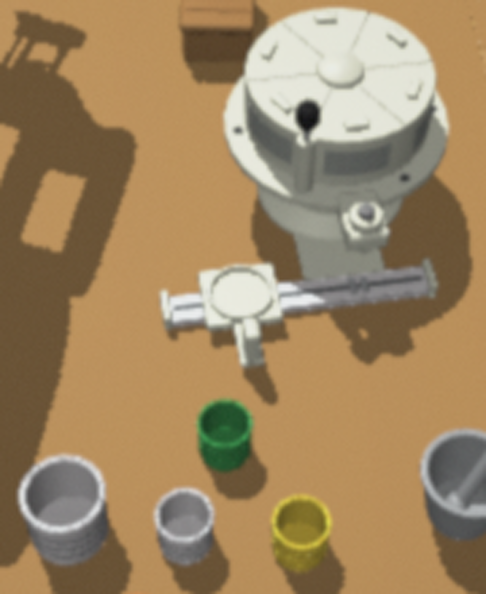

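Top crop: knob (298,208), seat (385,325), tab top (467,318), cup rim (695,406), holes (77,246), (194,302), (296,101). Side crop: knob (308,115), seat (241,293), cup rim (185,511), tab top (247,328).

```bash
cat > h.py <<'E'
import cv2,numpy as np
from cell import r
C={n:r.get_calibration(n) for n in("side","top")}
def ray(n,p):
    V=C[n]["view"];R=V[:3,:3]; d=R.T@np.linalg.inv(C[n]["K"])@[p[0],p[1],1]; return -R.T@V[:3,3],d
def plane(n,p,z):
    o,d=ray(n,p); return o+d*(z-o[2])/d[2]
def tri(pt,ps):
    P=[C[n]["K"]@C[n]["view"][:3] for n in("top","side")]
    x=cv2.triangulatePoints(P[0],P[1],np.array(pt,float),np.array(ps,float))[:,0]; return x[:3]/x[3]
def proj(n,X):
    v=C[n]["K"]@(C[n]["view"]@np.r_[X,1])[:3]; return v[:2]/v[2]
E
python3 - <<'E'
from h import *
np.set_printoptions(precision=4,suppress=True)
T=lambda x,y:np.array([(x+.5)/3.6+165-.5,(y+.5)/3.6+115-.5])
S=lambda x,y:np.array([(x+.5)/2.7+165-.5,(y+.5)/2.7+110-.5])
for n,a,b,z in [("knob",T(298,208),S(308,115),.226),("seat",T(385,325),S(241,293),.03),("tab",T(467,318),S(247,328),.068),("cup",T(695,406),S(185,511),.052),("button",T(367,156),S(367,211),.136),("boss",T(175,157),S(341,70),.2)]:
    print(n,tri(a,b),plane("top",a,z),plane("side",b,z))
h=[plane("top",T(*p),.112) for p in((77,246),(194,302),(296,101))]
h+= [plane("side",S(*p),.112) for p in((238,130),(405,178))]
for x in h: print(x)
c=(h[0]+h[2])/2; print("axis",c, "yaw",np.degrees(np.arctan2(*(h[0]-h[2])[1::-1]))-120)
c=(h[3]+h[4])/2; print("axis side",c)
E
```

```text
knob [0.5898 0.0358 0.2248] [0.5886 0.0357 0.226 ] [0.5903 0.0347 0.226 ]
seat [ 0.5207 -0.031   0.0307] [ 0.5199 -0.0311  0.03  ] [ 0.5213 -0.0304  0.03  ]
tab [ 0.5223 -0.1     0.0653] [ 0.5227 -0.0998  0.068 ] [ 0.5217 -0.102   0.068 ]
cup [ 0.4505 -0.2921  0.0569] [ 0.4508 -0.2932  0.052 ] [ 0.4504 -0.2896  0.052 ]
button [ 0.6481 -0.0149  0.135 ] [ 0.6471 -0.015   0.136 ] [ 0.6484 -0.0157  0.136 ]
boss [0.6362 0.1335 0.1878] [0.6323 0.1318 0.2   ] [0.6349 0.1212 0.2   ]
[0.5759 0.2231 0.112 ]
[0.5301 0.1258 0.112 ]
[0.6983 0.0443 0.112 ]
[0.5294 0.1269 0.112 ]
[0.6988 0.0461 0.112 ]
axis [0.6371 0.1337 0.112 ] yaw 4.393039259878577
axis side [0.6141 0.0865 0.112 ]
```

servo_tool:
  series: "0.03 -0.04 0.035 0 0 -10 -1; 0.066 -0.086 0.06 0 0 -20 -1; 0.102 -0.134 0.08 0 0 -30 -1; 0.138 -0.182 0.09 0 0 -40 -1; 0.174 -0.229 0.09 0 0 -50 -1"

```text
time_s: 0.72
ee_pos: [0.3851, 0.3048, 0.3048]
orientation: [179.9, -0.0, 108.3]
force: [0.6, 0.2, -0.2]
opening: 1.002
```

servo_tool:
  series: "0.036 -0.048 0 0 0 -10 -1; 0.072 -0.096 0 0 0 -20 -1; 0.110 -0.144 0 0 0 -30 -1; 0.147 -0.192 0 0 0 -40 -1; 0.18 -0.237 0 0 0 -44.3 -1"

```text
time_s: 1.35
ee_pos: [0.5648, 0.0674, 0.3035]
orientation: [-180.0, 0.0, 64.1]
force: [0.8, 1.0, 0.3]
opening: 1.0
```

servo_tool:
  series: "0.015 -0.018 -0.02 0 0 0 -1; 0.025 -0.031 -0.04 0 0 0 -1; 0.025 -0.031 -0.07 0 0 0 -1; 0.025 -0.031 -0.10 0 0 0 -1; 0.025 -0.031 -0.10 0 0 0 -1"

```text
time_s: 1.98
ee_pos: [0.5865, 0.0389, 0.2006]
orientation: [-179.6, 0.2, 64.4]
force: [0.2, 0.8, -0.1]
opening: 1.001
```

```bash
python3 - <<'E'
from h import *
a=r.camera("top")[:,:,::-1][90:250,160:320];b=r.camera("side")[:,:,::-1][60:220,200:360]
cv2.imwrite("pics/k1.png",cv2.resize(np.hstack([a,b]),None,fx=2.5,fy=2.5,interpolation=cv2.INTER_CUBIC))
print(r.get_state()["ee_pos"])
E
```

```text
[0.58887616 0.03887397 0.20416111]
```

View pics/k1.png

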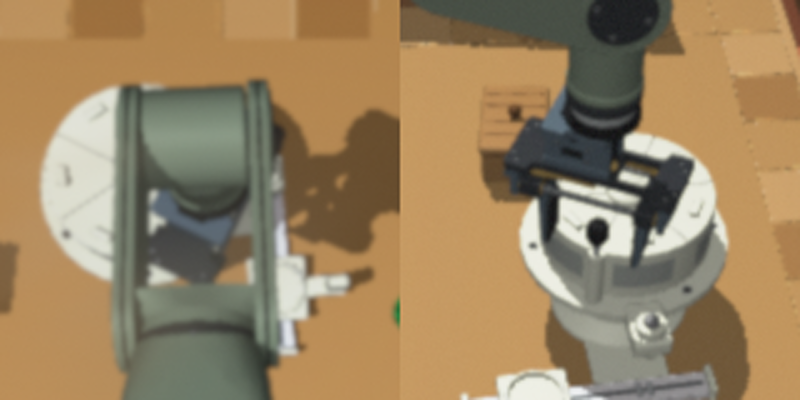

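The fingers straddle the knob, seen at (597,233) in the side crop. Next I close them.

servo_tool:
  series: "0 0 0 0 0 0 1; 0 0 0 0 0 0 1; 0 0 0 0 0 0 1; 0 0 0 0 0 0 1; 0 0 0 0 0 0 1"

```text
time_s: 2.7
ee_pos: [0.589, 0.0383, 0.204]
orientation: [180.0, -0.0, 64.3]
force: [-0.7, 0.7, -0.4]
opening: 0.484
```

servo_tool:
  series: "0 0 0 0 0 0 1; 0 0 0.004 0 0 0 1; 0 0 0.008 0 0 0 1; 0 0 0.012 0 0 0 1; 0 0 0.012 0 0 0 1"

```text
time_s: 3.32
ee_pos: [0.5888, 0.0382, 0.216]
orientation: [-180.0, 0.0, 64.3]
force: [1.7, -1.0, -6.0]
opening: 0.272
```

servo_tool:
  series: "0 0 0.001 0 0 0 1; 0 0 0.002 0 0 0 1; 0 0 0.002 0 0 0 1; 0 0 0.002 0 0 0 1; 0 0 0.002 0 0 0 1"

```text
time_s: 3.95
ee_pos: [0.5888, 0.0383, 0.2179]
orientation: [-180.0, 0.0, 64.3]
force: [1.6, -1.6, -6.0]
opening: 0.271
```

```bash
python3 - <<'E'
from h import *
import time
b=r.camera("side")[:,:,::-1][90:200,240:340]
cv2.imwrite("pics/k2.png",cv2.resize(b,None,fx=5,fy=5,interpolation=cv2.INTER_CUBIC))
for i in range(3):
  s=r.get_state();r.camera("top"); print(s["ee_pos"],s["force"],s["opening"])
E
```

```text
[0.58878061 0.03824479 0.21786759] [ 0.57714249 -1.2440644  -5.22861977] 0.27493585551027383
[0.58878034 0.0382798  0.21787949] [ 0.78489341 -1.72775966 -5.77417094] 0.27130542715773487
[0.5888184  0.03824869 0.21789762] [ 1.07263152 -1.41668715 -5.1940743 ] 0.2691414049623617
```

View pics/k2.png

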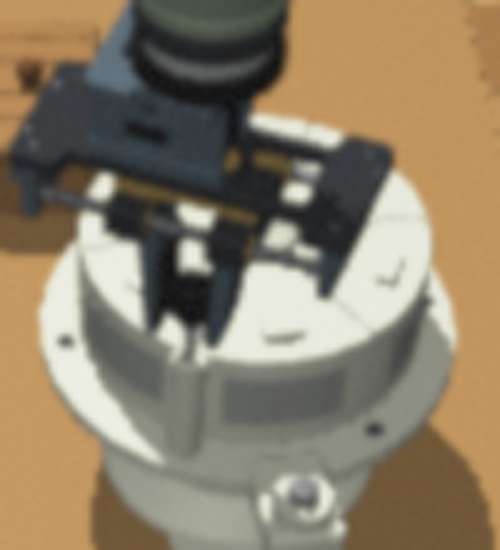

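```bash
python3 -c "
import numpy as np
v=np.array([-.0482,-.0957]);p=v
f=lambda t:np.array([[np.cos(t),np.sin(t)],[-np.sin(t),np.cos(t)]])@v
for c in range(3):
  for k in range(1,6): print(c,k,(f(np.radians(20*c+4*k))-f(np.radians(20*c))).round(4))
"
```

```text
0 1 [-0.0066  0.0036]
0 2 [-0.0128  0.0076]
0 3 [-0.0188  0.0121]
0 4 [-0.0245  0.017 ]
0 5 [-0.0298  0.0223]
1 1 [-0.0049  0.0056]
1 2 [-0.0095  0.0116]
1 3 [-0.0136  0.0178]
1 4 [-0.0172  0.0244]
1 5 [-0.0204  0.0311]
2 1 [-0.0027  0.007 ]
2 2 [-0.0049  0.0141]
2 3 [-0.0066  0.0214]
2 4 [-0.0079  0.0288]
2 5 [-0.0085  0.0362]
```

servo_tool:
  series: "0 0 0.001 0 0 0 1; 0 0 0.001 0 0 0 1; 0 0 0.001 0 0 0 1; 0 0 0.001 0 0 0 1; 0 0 0.001 0 0 0 1"

```text
time_s: 4.78
ee_pos: [0.5888, 0.0383, 0.2189]
orientation: [-180.0, 0.0, 64.3]
force: [-0.5, -1.9, -5.0]
opening: 0.268
```

servo_tool:
  series: "-0.0066 0.0036 0 0 0 -4 1; -0.0128 0.0076 0 0 0 -8 1; -0.0188 0.0121 0 0 0 -12 1; -0.0245 0.017 0 0 0 -16 1; -0.0298 0.0223 0 0 0 -20 1"

```text
time_s: 5.4
ee_pos: [0.5587, 0.0605, 0.219]
orientation: [180.0, 0.0, 44.2]
force: [-1.0, -2.0, -5.3]
opening: 0.267
```

servo_tool:
  series: "-0.0049 0.0056 0 0 0 -4 1; -0.0095 0.0116 0 0 0 -8 1; -0.0136 0.0178 0 0 0 -12 1; -0.0172 0.0244 0 0 0 -16 1; -0.0204 0.0311 0 0 0 -20 1"

```text
time_s: 6.02
ee_pos: [0.5379, 0.0917, 0.2189]
orientation: [-180.0, 0.1, 24.2]
force: [-0.5, -2.2, -5.6]
opening: 0.268
```

servo_tool:
  series: "-0.0027 0.007 0 0 0 -4 1; -0.0049 0.0141 0 0 0 -8 1; -0.0066 0.0214 0 0 0 -12 1; -0.0079 0.0288 0 0 0 -16 1; -0.0085 0.0362 0 0 0 -20 1"

```text
time_s: 6.65
ee_pos: [0.529, 0.1281, 0.2187]
orientation: [180.0, 0.1, 4.2]
force: [-1.4, -1.6, -5.3]
opening: 0.27
```

servo_tool:
  series: "0 0 0 0 0 0 1; 0 0 -0.004 0 0 0 1; 0 0 -0.008 0 0 0 1; 0 0 -0.0105 0 0 0 1; 0 0 -0.0105 0 0 0 1"

```text
time_s: 7.28
ee_pos: [0.5292, 0.1277, 0.2079]
orientation: [180.0, 0.2, 4.3]
force: [-6.2, -1.2, -4.3]
opening: 0.273
```

servo_tool:
  series: "0 0 0 0 0 0 -1; 0 0 0 0 0 0 -1; 0 0 0 0 0 0 -1; 0 0 0 0 0 0 -1; 0 0 0 0 0 0 -1"

```text
time_s: 7.9
ee_pos: [0.5305, 0.1279, 0.2086]
orientation: [180.0, -0.0, 4.3]
force: [-0.1, -0.1, -0.2]
opening: 0.788
```

servo_tool:
  series: "0 0 0 0 0 0 -1; 0 0 0.03 0 0 0 -1; 0 -0.02 0.07 0 0 0 -1; 0 -0.075 0.09 0 0 0 -1; 0 -0.13 0.09 0 0 0 -1"

```text
time_s: 8.52
ee_pos: [0.5313, -0.0032, 0.3007]
orientation: [180.0, -0.3, 4.4]
force: [0.8, 0.4, -1.4]
opening: 0.998
```

```bash
python3 - <<'E'
from h import *
A=r.camera("top")[:,:,::-1];B=r.camera("side")[:,:,::-1]
cv2.imwrite("pics/top2.png",A);cv2.imwrite("pics/side2.png",B)
f=lambda X:cv2.resize(X,None,fx=4,fy=4,interpolation=cv2.INTER_CUBIC)
cv2.imwrite("pics/k3.png",np.hstack([f(A[110:230,160:260]),f(B[90:210,240:340])]))
E
```

```text
(no output)
```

View pics/k3.png

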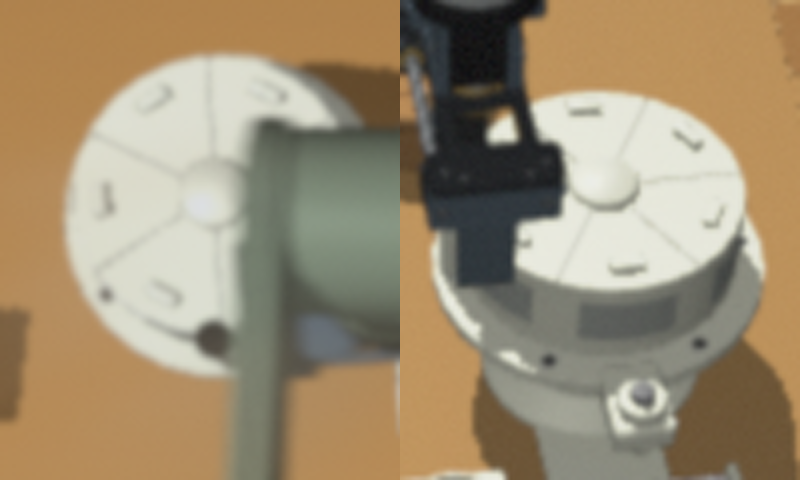

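servo_tool:
  series: "-0.015 -0.055 0 0 0 10 -1; -0.03 -0.115 0 0 0 20 -1; -0.047 -0.175 0 0 0 30 -1; -0.064 -0.234 0 0 0 40 -1; -0.081 -0.289 0 0 0 50 -1"

```text
time_s: 9.25
ee_pos: [0.455, -0.2739, 0.2984]
orientation: [180.0, -0.0, 52.7]
force: [1.1, -0.2, 0.5]
opening: 0.996
```

```bash
cat > m.py <<'E'
from h import *
T=np.array
def blob(n,im,box,f):
    x0,y0,x1,y1=box; m=f(im[y0:y1,x0:x1].astype(int)).astype(np.uint8)
    k,l,s,c=cv2.connectedComponentsWithStats(m); i=1+np.argmax(s[1:,4]); return c[i]+[x0,y0],s[i]
E
python3 - <<'E'
from m import *
t,s=r.camera("top"),r.camera("side")
cv2.imwrite("pics/top3.png",t[:,:,::-1]);cv2.imwrite("pics/side3.png",s[:,:,::-1])
dk=lambda I:I.max(2)<60
a=blob("top",t,(195,180,235,210),dk); b=blob("side",s,(235,110,300,165),dk); print(a,b)
print("knob",tri(a[0],b[0]))
# same measure on the first pictures
t0=cv2.imread("pics/top0.png");s0=cv2.imread("pics/side0.png")
a=blob("top",t0,(235,160,262,190),dk); b=blob("side",s0,(265,140,295,165),dk); print(a,b,"knob0",tri(a[0],b[0]))
print(proj("side",[.530,.127,.223]),proj("top",[.530,.127,.223]))
# big cup rim
f=lambda x,y:T([(x+.5)/3.6+164.5,(y+.5)/3.6+114.5]);g=lambda x,y:T([(x+.5)/2.7+164.5,(y+.5)/2.7+109.5])
print("big",tri(f(681,537),g(63,493)),"green",tri(f(584,355),g(225,428)))
E
```

```text
Traceback (most recent call last):
  File "m.py", line 5, in blob
    k,l,s,c=cv2.connectedComponentsWithStats(m); i=1+np.argmax(s[1:,4]); return c[i]+[x0,y0],s[i]
                                                     ~~~~~~~~~^^^^^^^^^
ValueError: attempt to get argmax of an empty sequence
```

```bash
python3 - <<'E'
from m import *
t=cv2.imread("pics/top3.png");s=cv2.imread("pics/side3.png")
t0=cv2.imread("pics/top0.png");s0=cv2.imread("pics/side0.png")
for I,x in((t,(195,170,240,215)),(t0,(235,160,262,190)),(s,(225,100,300,170)),(s0,(265,140,295,165))):
    c=I[x[1]:x[3],x[0]:x[2]].max(2); i=np.unravel_index(c.argmin(),c.shape); print(c.min(),i[1]+x[0],i[0]+x[1])
for z in(.223,.232): print(proj("side",[.530,.127,z]),proj("top",[.530,.127,z]))
f=lambda x,y:T([(x+.5)/3.6+164.5,(y+.5)/3.6+114.5]);g=lambda x,y:T([(x+.5)/2.7+164.5,(y+.5)/2.7+109.5])
print("big",tri(f(681,537),g(63,493)),"green",tri(f(584,355),g(225,428)))
R=lambda X,b:cv2.resize(X[b[1]:b[3],b[0]:b[2]],(400,400),interpolation=cv2.INTER_CUBIC)
cv2.imwrite("pics/k4.png",np.hstack([R(t,(160,110,280,230)),R(s,(215,70,335,190))]))
E
```

```text
81 212 193
64 247 170
23 252 131
20 280 154
[253.21860026 129.86871421] [213.09163208 194.09174134]
[253.23371381 127.44868721] [212.6405699  193.68865534]
big [ 0.34187382 -0.27496353  0.0739788 ] green [ 0.49332833 -0.20111146  0.04519795]
```

View pics/k4.png

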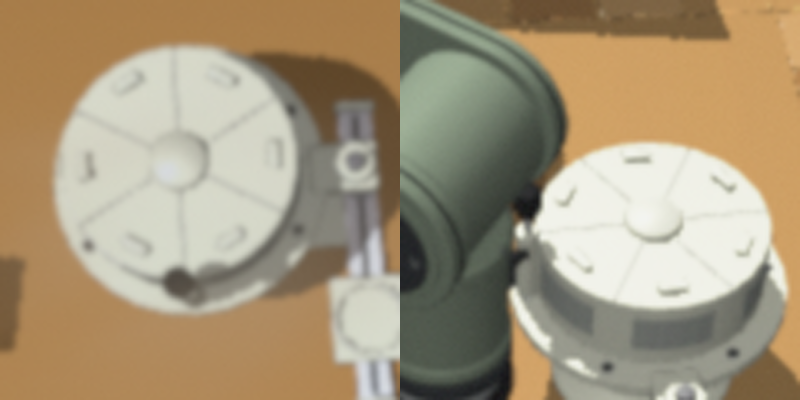

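The knob (side 253,130) sits where pin-down is predicted (129.9, against 127.4 if it were resting on the plate). I'll go on to the cup.

servo_tool:
  series: "0 0 0 0 0 10 -1; 0 0 -0.03 0 0 20 -1; 0 0 -0.06 0 0 30 -1; 0 0 -0.09 0 0 40 -1; 0 0 -0.12 0 0 50 -1"

```text
time_s: 9.98
ee_pos: [0.4558, -0.2715, 0.1775]
orientation: [180.0, -0.0, 102.6]
force: [0.4, -0.4, -0.3]
opening: 1.0
```

servo_tool:
  series: "0 0 0 0 0 10 -1; 0 0 -0.02 0 0 15.7 -1; 0 0 -0.04 0 0 15.7 -1; 0 0 -0.05 0 0 15.7 -1; 0 0 -0.05 0 0 15.7 -1"

```text
time_s: 10.6
ee_pos: [0.4553, -0.2721, 0.128]
orientation: [-180.0, -0.1, 118.0]
force: [0.0, -0.1, 0.4]
opening: 0.996
```

```bash
python3 - <<'E'
from m import *
t,s=r.camera("top")[:,:,::-1],r.camera("side")[:,:,::-1]
print(r.get_state()["ee_pos"])
R=lambda X,b:cv2.resize(X[b[1]:b[3],b[0]:b[2]],(400,400),interpolation=cv2.INTER_CUBIC)
cv2.imwrite("pics/k5.png",np.hstack([R(t,(310,180,410,280)),R(s,(170,230,290,350))]))
cv2.imwrite("pics/s5.png",s)
E
```

```text
[ 0.45585659 -0.27280172  0.12906426]
```

View pics/k5.png

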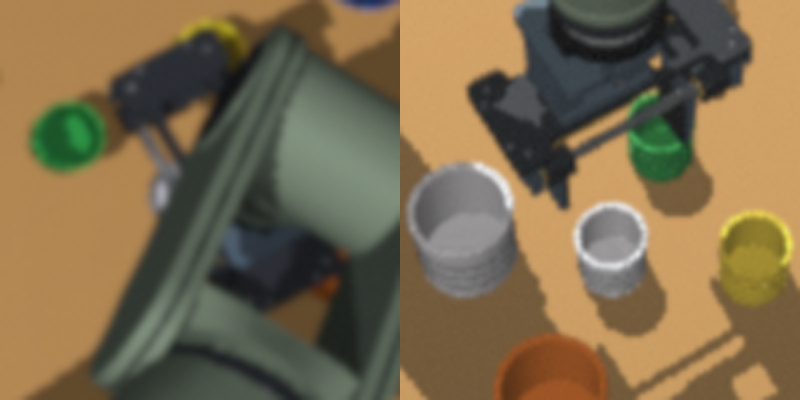

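Side crop: cup rim centre at (611,235). The gripper is short of it by about 20 mm in y, so I correct that and descend.

servo_tool:
  series: "-0.005 -0.02 0 0 0 2 -1; -0.005 -0.02 -0.03 0 0 2 -1; -0.005 -0.02 -0.06 0 0 2 -1; -0.005 -0.02 -0.09 0 0 2 -1; -0.005 -0.02 -0.107 0 0 2 -1"

```text
time_s: 11.32
ee_pos: [0.4503, -0.2929, 0.0209]
orientation: [180.0, -0.0, 120.0]
force: [0.4, 0.4, 0.8]
opening: 1.003
```

servo_tool:
  series: "0 0 0 0 0 0 -1; 0 0 0 0 0 0 0.4; 0 0 0 0 0 0 1; 0 0 0 0 0 0 1; 0 0 0 0 0 0 1"

```text
time_s: 11.95
ee_pos: [0.4504, -0.293, 0.0219]
orientation: [180.0, 0.0, 120.0]
force: [-1.2, -0.8, 0.8]
opening: 0.591
```

servo_tool:
  series: "0 0 0 0 0 0 1; 0 0 0 0 0 0 1; 0 0 0 0 0 0 1; 0 0 0.005 0 0 0 1; 0 0 0.01 0 0 0 1"

```text
time_s: 12.58
ee_pos: [0.4501, -0.2927, 0.0314]
orientation: [-180.0, -0.0, 120.0]
force: [-0.1, -0.7, -1.0]
opening: 0.573
```

servo_tool:
  series: "0 0 0.04 0 0 0 1; 0.004 0.02 0.09 0 0 -6 1; 0.018 0.07 0.12 0 0 -14 1; 0.031 0.12 0.12 0 0 -23 1; 0.044 0.165 0.12 0 0 -32 1"

```text
time_s: 13.2
ee_pos: [0.4946, -0.1263, 0.1522]
orientation: [179.9, 0.0, 87.7]
force: [0.2, 1.1, -0.5]
opening: 0.572
```

servo_tool:
  series: "0.012 0.045 0 0 0 -7 1; 0.022 0.083 0 0 0 -14 1; 0.026 0.0985 0 0 0 -14 1; 0.026 0.0985 -0.02 0 0 -14 1; 0.026 0.0985 -0.035 0 0 -14 1"

```text
time_s: 13.82
ee_pos: [0.5198, -0.0297, 0.1157]
orientation: [-180.0, 0.0, 74.1]
force: [0.6, -0.6, -0.6]
opening: 0.573
```

```bash
python3 - <<'E'
from m import *
t,s=r.camera("top")[:,:,::-1],r.camera("side")[:,:,::-1]
S=r.get_state();print(S["ee_pos"],S["force"])
R=lambda X,b:cv2.resize(X[b[1]:b[3],b[0]:b[2]],(400,400),interpolation=cv2.INTER_CUBIC)
cv2.imwrite("pics/k6.png",np.hstack([R(t,(215,150,315,250)),R(s,(200,130,320,250))]))
E
```

```text
[ 0.51871579 -0.02985922  0.11470108] [-0.32761956 -0.61347113 -0.95959849]
```

View pics/k6.png

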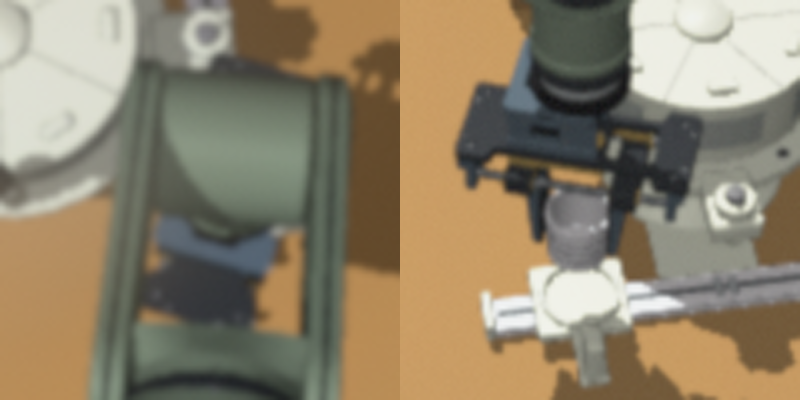

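```bash
python3 - <<'E'
from m import *
g=lambda x,y:T([200+(x+.5)/3.3333-.5,130+(y+.5)/3.3333-.5])
print(plane("side",g(581,297),.03),plane("side",g(578,207),.145),proj("side",[.5195,-.0298,.145])-T([200,130]))
E
```

```text
[ 0.86171352 -0.0566449   0.03      ] [ 0.83826239 -0.05023805  0.145     ] [53.50102    62.31238718]
```

```bash
python3 - <<'E'
from m import *
g=lambda x,y:T([200+(x-400+.5)/3.3333-.5,130+(y+.5)/3.3333-.5])
print(plane("side",g(581,297),.03),plane("side",g(578,207),.145),(proj("side",[.5195,-.0298,.145])-T([200,130]))*3.333)
E
```

```text
[ 0.5211654  -0.03235381  0.03      ] [ 0.51844784 -0.02778571  0.145     ] [178.31889967 207.68718646]
```

Side crop: the cup (578,207) hangs over the seat (581,297), about 2 mm off. I correct that and lower it.

servo_tool:
  series: "0.0015 -0.0015 -0.02 0 0 0 1; 0.0015 -0.0015 -0.04 0 0 0 1; 0.0015 -0.0015 -0.055 0 0 0 1; 0.0015 -0.0015 -0.063 0 0 0 1; 0.0015 -0.0015 -0.067 0 0 0 1"

```text
time_s: 14.55
ee_pos: [0.5219, -0.031, 0.0494]
orientation: [180.0, -0.0, 74.0]
force: [-0.0, 0.2, -0.6]
opening: 0.57
```

servo_tool:
  series: "0 0 -0.0005 0 0 0 1; 0 0 -0.001 0 0 0 1; 0 0 -0.0015 0 0 0 1; 0 0 -0.0015 0 0 0 1; 0 0 -0.0015 0 0 0 1"

```text
time_s: 15.18
ee_pos: [0.5218, -0.0309, 0.0481]
orientation: [180.0, -0.0, 74.0]
force: [0.9, -0.2, -1.8]
opening: 0.57
```

servo_tool:
  series: "0 0 -0.001 0 0 0 1; 0 0 -0.0015 0 0 0 1; 0 0 -0.002 0 0 0 1; 0 0 -0.0025 0 0 0 1; 0 0 -0.0025 0 0 0 1"

```text
time_s: 15.8
ee_pos: [0.522, -0.0308, 0.0458]
orientation: [180.0, -0.0, 74.0]
force: [-0.9, 0.1, 2.8]
opening: 0.573
```

servo_tool:
  series: "0 0 0 0 0 0 -1; 0 0 0 0 0 0 -1; 0 0 0 0 0 0 -1; 0 0 0 0 0 0 -1; 0 0 0.02 0 0 0 -1"

```text
time_s: 16.42
ee_pos: [0.5205, -0.0308, 0.0644]
orientation: [-179.8, 0.0, 74.0]
force: [-0.1, 0.1, -0.4]
opening: 0.999
```

servo_tool:
  series: "0 0 0.04 0 0 0 -1; 0 0 0.08 0 0 0 -1; 0 -0.03 0.08 0 0 10 -1; 0.0025 -0.072 0.08 0 0 20 -1; 0.0025 -0.072 0.05 0 0 20 -1"

```text
time_s: 17.05
ee_pos: [0.5265, -0.1056, 0.1173]
orientation: [179.6, 0.1, 93.9]
force: [0.5, -0.3, 0.1]
opening: 1.0
```

```bash
python3 - <<'E'
from m import *
t,s=r.camera("top")[:,:,::-1],r.camera("side")[:,:,::-1]
S=r.get_state();print(S["ee_pos"],S["orientation"],S["force"])
R=lambda X,b:cv2.resize(X[b[1]:b[3],b[0]:b[2]],(400,400),interpolation=cv2.INTER_CUBIC)
cv2.imwrite("pics/k7.png",np.hstack([R(t,(195,150,315,270)),R(s,(200,120,320,240))]))
E
```

```text
[ 0.52195366 -0.1029934   0.11301158] [-1.79661602e+02 -1.03043964e-01  9.39457908e+01] [-0.15454997 -0.10409558 -0.3115854 ]
```

View pics/k7.png

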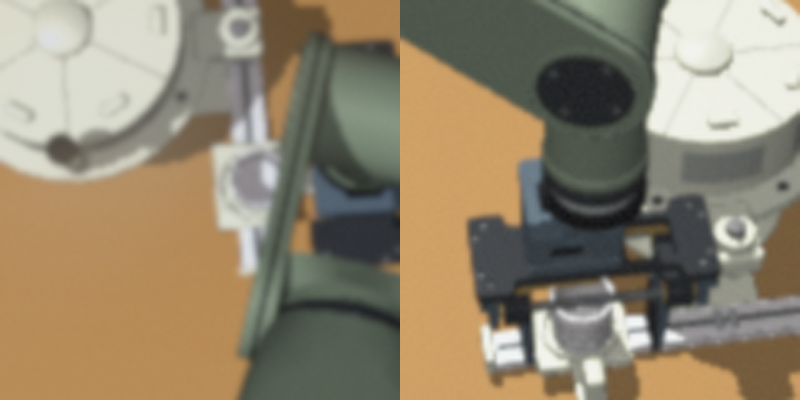

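The cup stands in the seat (top 255,178; side 582,315). Next I lower over the tab and grip it.

servo_tool:
  series: "0 0 -0.025 0 0 0 -1; 0 0 -0.05 0 0 0 -1; 0 0 -0.07 0 0 0 -1; 0 0 -0.0825 0 0 0 -1; 0 0 -0.0825 0 0 0 1"

```text
time_s: 17.77
ee_pos: [0.524, -0.1025, 0.0328]
orientation: [-179.9, -0.0, 94.0]
force: [-0.0, 0.6, 0.3]
opening: 0.924
```

servo_tool:
  series: "0 0 0 0 0 0 1; 0 0 0 0 0 0 1; 0 0 0 0 0 0 1; 0 0 0 0 0 0 1; 0 0 0 0 0 0 1"

```text
time_s: 18.4
ee_pos: [0.5243, -0.1029, 0.0331]
orientation: [180.0, 0.0, 94.0]
force: [1.0, -0.1, -0.5]
opening: 0.374
```

servo_tool:
  series: "0 0 0 0 0 0 1; 0 0 0 0 0 0 1; 0 0 0 0 0 0 1; 0 0 0 0 0 0 1; 0 0 0 0 0 0 1"

```text
time_s: 19.02
ee_pos: [0.5244, -0.1029, 0.033]
orientation: [180.0, 0.0, 94.1]
force: [1.1, 1.1, 0.3]
opening: 0.175
```

servo_tool:
  series: "0.01 0.0008 0 0 0 0 1; 0.025 0.0019 0 0 0 0 1; 0.045 0.0035 0 0 0 0 1; 0.065 0.005 0 0 0 0 1; 0.08 0.0062 0 0 0 0 1"

```text
time_s: 19.65
ee_pos: [0.6059, -0.0965, 0.033]
orientation: [180.0, 0.0, 94.0]
force: [-0.8, -0.3, 2.2]
opening: 0.171
```

servo_tool:
  series: "0.01 0.0008 0 0 0 0 1; 0.02 0.0015 0 0 0 0 1; 0.027 0.0021 0 0 0 0 1; 0.032 0.0025 0 0 0 0 1; 0.032 0.0025 0 0 0 0 1"

```text
time_s: 20.27
ee_pos: [0.6368, -0.094, 0.033]
orientation: [179.9, -0.0, 94.0]
force: [0.8, 1.2, 0.7]
opening: 0.176
```

servo_tool:
  series: "0.002 0.0002 0 0 0 0 1; 0.004 0.0003 0 0 0 0 1; 0.006 0.0005 0 0 0 0 1; 0.008 0.0006 0 0 0 0 1; 0.008 0.0006 0 0 0 0 1"

```text
time_s: 20.9
ee_pos: [0.6423, -0.0936, 0.0329]
orientation: [-179.8, -0.0, 94.0]
force: [-5.8, 0.1, 4.7]
opening: 0.175
```

servo_tool:
  series: "0.001 0.0001 0 0 0 0 1; 0.002 0.0002 0 0 0 0 1; 0.003 0.0002 0 0 0 0 1; 0.003 0.0002 0 0 0 0 1; 0.003 0.0002 0 0 0 0 1"

```text
time_s: 21.52
ee_pos: [0.6424, -0.0936, 0.0329]
orientation: [-179.4, -0.1, 94.0]
force: [-13.7, -0.5, 8.6]
opening: 0.177
```

servo_tool:
  series: "0.001 0.0001 0 0 0 0 1; 0.002 0.0002 0 0 0 0 1; 0.003 0.0002 0 0 0 0 1; 0.003 0.0002 0 0 0 0 1; 0.003 0.0002 0 0 0 0 1"

```text
time_s: 22.15
ee_pos: [0.6491, -0.0931, 0.033]
orientation: [-179.9, -0.0, 94.0]
force: [-2.3, -0.4, 3.1]
opening: 0.171
```

servo_tool:
  series: "0 0 0 0 0 0 1; 0 0 0 0 0 0 -1; 0 0 0 0 0 0 -1; 0 0 0 0 0 0 -1; 0 0 0 0 0 0 -1"

```text
time_s: 22.78
ee_pos: [0.6504, -0.0932, 0.0329]
orientation: [180.0, 0.0, 94.0]
force: [0.5, 0.7, -0.9]
opening: 0.58
```

servo_tool:
  series: "0 0 0 0 0 0 -1; 0 0 0.03 0 0 0 -1; 0 0 0.08 0 0 0 -1; 0 -0.01 0.14 0 0 0 -1; 0 -0.05 0.18 0 0 0 -1"

```text
time_s: 23.4
ee_pos: [0.6512, -0.1421, 0.2165]
orientation: [179.8, 0.0, 94.2]
force: [1.6, -0.3, -0.6]
opening: 0.996
```

servo_tool:
  series: "-0.03 -0.05 0 0 0 0 -1; -0.07 -0.09 0 0 0 0 -1; -0.11 -0.13 0 0 0 0 -1; -0.15 -0.17 0 0 0 0 -1; -0.19 -0.21 0 0 0 0 -1"

```text
time_s: 24.02
ee_pos: [0.4589, -0.3543, 0.2131]
orientation: [180.0, 0.0, 94.0]
force: [0.7, -0.5, 0.3]
opening: 0.999
```

```bash
python3 - <<'E'
from m import *
t,s=r.camera("top")[:,:,::-1],r.camera("side")[:,:,::-1]
cv2.imwrite("pics/top9.png",t);cv2.imwrite("pics/side9.png",s)
S=r.get_state();print(S["time_s"],S["ee_pos"],S["force"])
R=lambda X,b:cv2.resize(X[b[1]:b[3],b[0]:b[2]],(400,480),interpolation=cv2.INTER_CUBIC)
cv2.imwrite("pics/k9.png",np.hstack([R(t,(190,110,310,254)),R(s,(215,100,335,244))]))
print(proj("side",[.530,.127,.223]),proj("side",[.530,.127,.232]))
c=s[110:150,235:270].max(2);i=np.argwhere(c<50);print(i.mean(0)+[110,235],i.min(0)+[110,235],i.max(0)+[110,235],len(i))
E
```

```text
24.125 [ 0.45655706 -0.35647624  0.21323966] [-0.40210204  0.13481146 -0.85904645]
[253.21860026 129.86871421] [253.23371381 127.44868721]
[130.11538462 252.82692308] [126 249] [134 256] 52
```

View pics/k9.png

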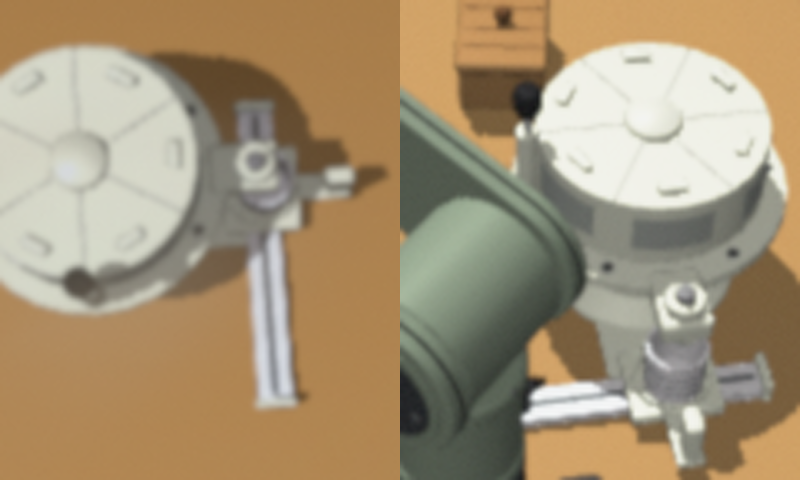

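```bash
python3 - <<'E'
from m import *
s0=cv2.imread("pics/side0.png");c=s0[138:170,262:296].max(2);i=np.argwhere(c<50);print("start knob",i.mean(0)[::-1]+[262,138],len(i),proj("side",[.5895,.0365,.223]))
f=lambda x,y:T([190+(x+.5)/3.3333-.5,110+(y+.5)/3.3333-.5]);g=lambda x,y:T([215+(x-400+.5)/3.3333-.5,100+(y+.5)/3.3333-.5])
print("tab top",plane("top",f(340,177),.068),plane("side",g(688,413),.068))
print("button",plane("top",f(257,160),.136),plane("side",g(684,297),.136))
# tab patch centroid by whiteness, start vs now
for n,b in(("top0",(285,194,302,214)),("top9",(282,153,300,172))):
    I=cv2.imread(f"pics/{n}.png");p=I[b[1]:b[3],b[0]:b[2]].astype(int);m=np.argwhere(p[:,:,0]>130);q=m.mean(0)[::-1]+[b[0],b[1]];print(n,len(m),q,plane("top",q,.068))
E
```

```text
start knob [278.69387755 152.57142857] 49 [278.32318669 152.60977427]
tab top [ 0.64672718 -0.09170067  0.068     ] [ 0.64557169 -0.08557836  0.068     ]
button [ 0.64802877 -0.01545244  0.136     ] [ 0.64594666 -0.0187677   0.136     ]
top0 112 [291.19642857 203.50892857] [ 0.52102804 -0.09024546  0.068     ]
top9 63 [290.11111111 164.31746032] [ 0.64182143 -0.08697882  0.068     ]
```

The knob is pin-down to within 0.3 px. The tab looks several mm short of the stop, so I'll regrip it and feel for the notch.

servo_tool:
  series: "0.04 0.045 0 0 0 0 -1; 0.08 0.09 0 0 0 0 -1; 0.12 0.135 0 0 0 0 -1; 0.16 0.175 0 0 0 0 -1; 0.19 0.21 0 0 0 0 -1"

```text
time_s: 24.75
ee_pos: [0.652, -0.1405, 0.2128]
orientation: [180.0, -0.0, 94.1]
force: [0.1, -0.2, -0.8]
opening: 0.997
```

servo_tool:
  series: "0 0.025 -0.02 0 0 0 -1; 0 0.05 -0.05 0 0 0 -1; 0 0.05 -0.1 0 0 0 -1; 0 0.05 -0.15 0 0 0 -1; 0 0.05 -0.18 0 0 0 -1"

```text
time_s: 25.38
ee_pos: [0.6491, -0.0919, 0.0302]
orientation: [-179.8, -0.1, 94.1]
force: [0.0, 0.5, 0.7]
opening: 1.001
```

servo_tool:
  series: "0 0 0 0 0 0 1; 0 0 0 0 0 0 1; 0 0 0 0 0 0 1; 0 0 0 0 0 0 1; 0 0 0 0 0 0 1"

```text
time_s: 26.0
ee_pos: [0.6506, -0.0932, 0.0337]
orientation: [179.9, 0.0, 94.0]
force: [-0.3, -0.3, -0.1]
opening: 0.483
```

servo_tool:
  series: "0 0 0 0 0 0 1; 0 0 0 0 0 0 1; 0 0 0 0 0 0 1; 0 0 0 0 0 0 1; 0 0 0 0 0 0 1"

```text
time_s: 26.62
ee_pos: [0.6506, -0.0932, 0.033]
orientation: [180.0, 0.0, 94.1]
force: [1.3, -0.1, -0.4]
opening: 0.176
```

servo_tool:
  series: "0.001 0.0001 0 0 0 0 1; 0.002 0.0002 0 0 0 0 1; 0.003 0.0002 0 0 0 0 1; 0.003 0.0002 0 0 0 0 1; 0.003 0.0002 0 0 0 0 1"

```text
time_s: 27.25
ee_pos: [0.6535, -0.0929, 0.0329]
orientation: [180.0, 0.0, 94.0]
force: [-0.3, 0.3, -0.7]
opening: 0.177
```

servo_tool:
  series: "-0.002 -0.0002 0 0 0 0 1; -0.004 -0.0003 0 0 0 0 1; -0.006 -0.0004 0 0 0 0 1; -0.006 -0.0004 0 0 0 0 1; -0.006 -0.0004 0 0 0 0 1"

```text
time_s: 27.88
ee_pos: [0.6476, -0.0934, 0.033]
orientation: [180.0, 0.0, 94.0]
force: [3.8, 0.5, -1.7]
opening: 0.174
```

Pulled back to x = 0.6476, it draws forward with 3.8 N; at 0.6535 the force is about 0. So it is in the notch, with its centre near 0.653. I recentre it there and let go.

servo_tool:
  series: "0.003 0.0002 0 0 0 0 1; 0.0055 0.0004 0 0 0 0 1; 0.0055 0.0004 0 0 0 0 1; 0.0055 0.0004 0 0 0 0 1; 0.0055 0.0004 0 0 0 0 1"

```text
time_s: 28.5
ee_pos: [0.653, -0.0929, 0.0329]
orientation: [180.0, 0.0, 94.0]
force: [-0.3, -0.2, -1.1]
opening: 0.174
```

servo_tool:
  series: "0 0 0 0 0 0 -1; 0 0 0 0 0 0 -1; 0 0 0 0 0 0 -1; 0 0 0 0 0 0 -1; 0 0 0 0 0 0 -1"

```text
time_s: 29.12
ee_pos: [0.6528, -0.093, 0.033]
orientation: [180.0, 0.0, 94.0]
force: [0.1, -1.6, 0.2]
opening: 0.694
```

servo_tool:
  series: "0 0 0 0 0 0 -1; 0 0 0.03 0 0 0 -1; 0 0 0.08 0 0 0 -1; 0 -0.01 0.14 0 0 0 -1; 0 -0.05 0.18 0 0 0 -1"

```text
time_s: 29.75
ee_pos: [0.6537, -0.1419, 0.2165]
orientation: [179.8, 0.0, 94.2]
force: [1.7, 0.2, 0.3]
opening: 1.001
```

servo_tool:
  series: "-0.03 -0.05 0 0 0 0 -1; -0.07 -0.09 0 0 0 0 -1; -0.11 -0.13 0 0 0 0 -1; -0.15 -0.17 0 0 0 0 -1; -0.15 -0.17 0 0 0 0 -1"

```text
time_s: 30.38
ee_pos: [0.5002, -0.3154, 0.2133]
orientation: [-180.0, 0.0, 93.7]
force: [1.3, -0.2, -0.8]
opening: 0.997
```

```bash
python3 - <<'E'
from m import *
t,s=r.camera("top")[:,:,::-1],r.camera("side")[:,:,::-1]
cv2.imwrite("pics/top10.png",t);cv2.imwrite("pics/side10.png",s)
a=cv2.imread("pics/top9.png");b=(275,150,305,180)
p=lambda I:I[b[1]:b[3],b[0]:b[2]].mean(2).astype(np.float32)
print("tab shift px since last look",cv2.phaseCorrelate(p(a),p(t)))
c=s[110:150,235:270].max(2);i=np.argwhere(c<50);print("knob",i.mean(0)[::-1]+[235,110],len(i))
b=(225,130,340,250);d=np.abs(s.astype(int)-cv2.imread("pics/side9.png"))[170:245,270:320].max(2);print("side change around cup",(d>40).sum())
for n in("top","side"):  # bystanders: change since start
    x=cv2.imread(f"pics/{n}0.png").astype(int);y=(t if n=="top" else s).astype(int);D=np.abs(x-y).max(2)
    for k,X in dict(mortar=(.6,-.29,.04),bowl=(.553,-.37,.017)).items():
        u,v=proj(n,X).astype(int);print(n,k,u,v,(D[v-15:v+15,u-15:u+15]>40).sum())
print((np.abs(cv2.imread("pics/top0.png").astype(int)-t)[180:220,100:160].max(2)>40).sum(), r.get_state()["force"])
E
```

```text
tab shift px since last look ((0.031409178408496885, -0.9555381823420639), 1.0457702912224665)
knob [nan nan] 0
side change around cup 1000
top mortar 354 179 0
top bowl 379 195 561
side mortar 293 297 0
side bowl 277 332 0
0 [ 0.899128    0.06616161 -0.85166369]<stdin>:7: RuntimeWarning: Mean of empty slice.
  ret = um.true_divide(
```

```bash
python3 - <<'E'
from m import *
L=lambda n:cv2.imread(f"pics/{n}.png").astype(int)
for n,bs in(("top",dict(mortar=(338,122,373,160),bowl=(386,154,418,184),box=(104,182,158,220))),("side",dict(mortar=(318,260,360,310),bowl=(297,338,334,372),box=(228,92,264,134)))):
    D=np.abs(L(n+"0")-L(n+"10")).max(2)
    for k,b in bs.items(): print(n,k,(D[b[1]:b[3],b[0]:b[2]]>40).sum())
p=lambda n,b:L(n)[b[1]:b[3],b[0]:b[2]].mean(2).astype(np.float32)
print("cup/carrier shift top",cv2.phaseCorrelate(p("top9",(262,150,285,182)),p("top10",(262,150,285,182))))
r.sign_off()
E
```

```text
top mortar 0
top bowl 606
top box 0
side mortar 0
side bowl 10
side box 441
cup/carrier shift top ((0.0021168593260103563, -0.5461471775748485), 0.9650110956281424)
the job is handed in; nothing more can be done
```

I've handed in the job at about 30 s of the 61 s allowed. Going by the camera and wrist force, all three steps were done in order, though my last checks don't cover everything.

- **Carousel:** I pulled the knob up against about 5–6 N, turned the drum 60° clockwise and let the pin drop. The knob's height in the side image matched pin fully down to within 0.3 px. Resting on the plate would have shown about 2.4 px higher.
- **Cup:** I put the small aluminium cup in the carrier seat. It touched down at the seat floor's height, and the pictures show it standing upright in the rim.
- **Carrier:** I gripped the tab and pushed the carrier over the first rib, which took up to 13.7 N against the stated 6 N. The next camera check put it several mm short of the stop, so I took hold again and felt for the notch. Pulled back, it drew itself forward with 3.8 N, and the force was about zero near x = 0.653, so it is in the stop. I let it go there, and the tab then showed about 3 mm further along.
- **Mortar, bowl and box:** the mortar looked unchanged in both views. The bowl changed in the top view only and the box in the side view only. I take both to be the arm or its shadow in the way, because each looked essentially unchanged in the other view and the arm never went to either.

**Not confirmed at the end:** the arm hid the knob and the cup area from the side camera in the last picture. The knob had not been touched since its check. For the cup I have only the top view, where it moved along with the carrier. I had used all my picture views by then, so I did not look at the final scene by eye.

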